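Clear the flask station and hold the flask down in its sprung ring

ROBOT

A 6-joint arm with a two-finger parallel gripper is mounted at the origin on the work surface. World frame = base frame: x ahead of the robot, y to its left, z up, the work surface at z = 0. Lengths are in m, angles in rad, forces in N, time in s.
With the tool pointing down it reaches from about 0.4 to 0.825 m from the base axis. Payload 7 kg.
Tool frame: the origin (TCP) lies midway between the tips of the shut fingers; the grasp point (between the pads) lies 19 mm behind it; z points along the fingers, y is the line along which they close (so a half turn about z gives the same grasp; the last joint's range is limited). The gripper opens to 88 mm and grips with 3 to 60 N. Pads are 19 mm wide; open, the fingers measure 130 mm over their backs; the gripper's body (78 mm by 193 mm) begins 47 mm behind the grasp point.
Start: joints at [1.547, 0.359, 0.012, 0, -1.224, -0.288], TCP at [0.207, 0.642, 0.227] pointing down, gripper open.
Joint ranges: [-3.07, 3.07], [-1.43, 2.12], [-1.02, 1.25], [-3.03, 1.67], [-3.05, -0], [-3.03, 3.03]. Speed limits (rad/s): [2.39, 2.39, 3.01, 3.14, 3.14, 3.14].

INTERFACE

Orientations are given as [roll, pitch, yaw] about the fixed x, y, z axes, in that order (R = Rz(yaw) Ry(pitch) Rx(roll)).
In Python, from station import arm, grab_frame, camera_params, spot_in gives the robot as it stands.
- The arm moves only by the shell command python3 -m jog 'ROWS' [FORCE]. ROWS is JSON, a list that holds one entry, the list of rows, each a list of 7 numbers: the shift along the tool's x, y, z in mm, then the turn, a rotation vector about the tool's x, y, z in rad, then the finger opening in mm, from 0 to 87.6. In form: [[[x, y, z, wx, wy, wz, fingers], ...]]. A call has 1 to 20 rows; each row is the pose to reach, as a shift and turn from the pose commanded when the call began, along the tool's axes at that moment; what a row does not reach only later rows make up. A row lasts 1/8 s, in which the tool goes at most 62.5 mm and 10.7 degrees, less where a joint would pass 70% of its speed; a pose out of reach is approached as far as the arm can. A call with a gripper value outside its range is refused whole. The fingers move at their own pace and stop on an object; FORCE is the grip in N (left out, the last holds). Time passes only in rows, so rows that repeat a pose let the fingers close. It gives the time, the measured TCP pose, the force, the opening and the grip force at its end, in the units of the state.
- arm.get_state(): the state, without advancing time (a new reading comes with each control period).
- grab_frame(name): name is "scene" or "side" or "wrist"; returns (picture, depth): 400x640x3 uint8, blue, green, red; 400x640 float32, m along the optical axis (not along the pixel's ray), 0 where there is no reading.
- camera_params(name): a dict with "mtx" (3x3 intrinsics, pixels), "k1" (the pictures are not rectified: a ray, as slopes to the right and down, at radius r is drawn at 1 + k1 r^2 times it, then the intrinsics apply), "R" (3x3) and "t" (3): a world point X has camera coordinates R X + t. Camera axes: x right, y down, z forward; pixel columns grow to the right and rows downward; lengths in m; the calibration is good to about 2 mm. A picture is of the moment at which its call begins: read the wrist's pose just before it. camera_params takes no time and is no camera call; for the wrist camera it gives the pose at the moment of the call.
- arm.job_done(): hands the job in; it is judged then, once.
Trained networks look in the newest picture that a camera, given by its name, has taken for a name from the list of things; names that differ only in an ending like _2 or _b are one class to them, and where a whole thing is asked for, a point or a joint stands for the part that bears it (a point fixed in the world has none). Each returns a list of dicts, best first, with "confidence" (0 to 1); they miss things now and then, are a little off and sometimes report something else, mostly with a low value. They report only what shows in the picture. A call takes as long as a camera call.
- spot_in(query, camera): "uv" ([column, row] in pixels, amid what is visible of it).
The state is a dict: "t": time; "q": joint angles; "qd": joint speeds; "joint_efforts": joint torques, N m; "eef_pos": TCP position; "ee_rot": TCP orientation; "force": force on the tool from outside, world axes, zero at the start; "moment": the same for the moment, N m; "width": finger opening in m; "gripper_force": force on a finger pad.
Only numpy, scipy, OpenCV 4.12 (cv2) and the standard library are available. Lean on these libraries where they do the work, as an engineer would, in place of code of your own. Each camera call takes 0.05 s, during which the arm holds its last target. There are 200 camera calls.

TASK

Sweep the four blue porcelain chips along the station's metal deck into its grey catch tray with the green scraper block (do not touch the chips with the gripper), then stand the scraper back on the bench and let go of it. Next take the amber round flask from its cork ring, keep it upright, set its bulb in the orange sprung ring and press the flask straight down until the ring is fully down at its stop. Finish while still gripping the flask and holding it pressed down, and leave the other things on the bench where they are.

Things in the scene. Friction and masses are not known exactly. Their poses are not given: they have to be found in the camera images.
- station: Fixed flask station, 120 mm (its x) by 425 (its y). Origin at bench height under the middle of the lane; z up. Along y: grey open catch tray from -200 to -100 mm (floor 6, outer walls 40 mm over the bench); flat aluminium deck, 32 mm over the bench, from -100 to +225; orange sprung ring centred at +175.
- deck_mid (a point): Point on the deck (32 mm over the bench) straight above the station's origin: middle of the lane, 96 mm wide, between blue side rails that run from y = -100 to +100 mm, 10 mm above the deck. The chips lie with their centres between y = -60 and +35 mm; the deck from +55 to +115 is free for setting the scraper down.
- deck_edge (a point): Middle of the deck's edge over the catch tray, on the deck surface, 100 mm from deck_mid along the station's -y. There is no wall at this edge: what is pushed past it drops 26 mm to the tray floor.
- tray_floor (a point): Centre of the catch tray's floor (6 mm over the bench), 50 mm beyond deck_edge.
- ring_seat (a point): Centre of the top face of the orange ring (outer diameter 84, hole 50, 8 mm thick); moves down with it. At rest 77 mm over the bench. With the bulb seated, the bulb's centre is 20 mm above this point. Two fixed steel posts, 8 in diameter, stand 51 mm either side along the station's x, tops 88 mm over the bench.
- ring (a joint): How far the ring is pressed down, m: 0 at rest, 0.020 at its stop. A steel spring holds it up: about 4 N is needed to start it, about 11 N at the stop; it springs back when let go.
- flask_bulb (a point): Centre of the bulb (diameter 64) of the loose amber round flask, 90 to 185 g. Its neck, diameter 24, runs up its z axis to 86 mm above this point, then a blue stopper, diameter 29, to 101 mm. At the start the flask is upright in the cork ring, this point about 48 mm over the bench.
- flask_neck (a point): Point on the axis of the flask's neck, 58 mm above the bulb's centre: the place to grip it (24 mm wide, round). The shoulder of the bulb begins 28 mm below it.
- stand: Fixed cork ring, outer diameter 84, hole 44, 25 mm high, in which the flask starts; origin at the centre of its underside.
- scraper_mid (a point): Centre, half-way up, of the loose green scraper block (140 g, 85 mm high) standing on its rubber foot. Up to 36 mm over its underside it is 84 wide (its x) by 26 thick (its y); above that a grip 56 long (x) by 22 thick (y). This point is 42.5 mm over the underside; grip it across y about 20 mm above this point.
- chip0: One of four loose blue porcelain chips, about 22 x 18 x 9 mm, lying flat on the deck lane; origin at the centre of its underside.
- chip1: One of four loose blue porcelain chips, about 22 x 18 x 9 mm, lying flat on the deck lane; origin at the centre of its underside.
- chip2: One of four loose blue porcelain chips, about 22 x 18 x 9 mm, lying flat on the deck lane; origin at the centre of its underside.
- chip3: One of four loose blue porcelain chips, about 22 x 18 x 9 mm, lying flat on the deck lane; origin at the centre of its underside.
- amber_bottle: Bystander: amber bottle with red cap, diameter 64, height 150; origin under its centre.
- jar: Bystander: white jar with blue cap, diameter 72, height 85; origin under its centre.
- petri_dish: Bystander: closed petri dish, diameter 94, height 17, lying between flask and scraper; origin under its centre.

How it is judged:
By the outcome, as a careful person would: the job done as asked, in the order asked, and still so for the second after the job is handed in, while the arm keeps its last pose, push and grip.
It also fails if it takes over 64 s, if anything falls off the work surface, if the arm or the gripper's body presses on something with over 40 N, if the wrist force passes 120 N, or if a joint passes its speed limit or range.

## Working session

There is one attempt and no reset: what is moved stays moved. The work goes in short steps, Python scripts to look and compute and a shell command to move; the robot and the scene stay as the last step left them, time stands still between calls to the robot, and variables do not carry over. Pictures are saved under pics/ and viewed, at most 10 in all, crops included, and the job is handed in when it is done.

```bash
ls; mkdir -p pics
cat > h.py <<'E'
import numpy as np, cv2
from scipy.spatial.transform import Rotation as Ro
from station import arm, grab_frame, camera_params, spot_in
def world(uv,d,P):
    """pixels (N,2), depth (N,) -> world"""
    M=np.array(P["mtx"]);uv=np.atleast_2d(uv).astype(float);k=P["k1"]
    p=cv2.undistortPoints(uv[:,None],M,np.array([k,0,0,0.]))[:,0]
    c=np.c_[p,np.ones(len(p))]*np.atleast_1d(d)[:,None]
    return (c-np.array(P["t"]))@np.array(P["R"])
def cloud(name):
    P=camera_params(name);im,d=grab_frame(name)
    v,u=np.mgrid[:400,:640]
    X=world(np.c_[u.ravel(),v.ravel()],d.ravel(),P).reshape(400,640,3)
    X[d==0]=np.nan
    return im,d,X,P
def rel(pt,yaw=None,s=None):
    """world target TCP (m) -> tool shift mm"""
    s=s or arm.get_state()
    R=Ro.from_euler('xyz',s["ee_rot"]).as_matrix()
    return R.T@(np.array(pt)-s["eef_pos"])*1000
E
python3 - <<'E'
from h import *
print(arm.get_state())
for n in ["scene","side"]:
    im,d,X,P=cloud(n); cv2.imwrite(f"pics/{n}0.png",im); np.save(f"{n}0.npy",X)
    print(n,np.round(-np.array(P["R"]).T@P["t"],3))
    for q in ["chip0","flask_bulb","scraper_mid","ring","station","stand","petri_dish","jar","amber_bottle"]:
        for r in spot_in(q,n)[:4]:
            u,v=np.round(r["uv"]).astype(int); print(q,round(r["confidence"],2),u,v,np.round(X[v,u],3))
E
```

```text
pics
{'t': 0.0, 'q': array([ 1.54709179e+00,  3.59400137e-01,  1.10259331e-02, -3.69496112e-04,
       -1.22411357e+00, -2.88109056e-01]), 'qd': array([ 1.71382101e-03,  4.39997058e-04,  3.18241809e-05,  2.44098049e-03,
       -6.02426073e-04,  8.68410944e-04]), 'joint_efforts': array([-3.94483031e-04, -5.82716274e+01,  2.93054366e+01,  6.99729323e+00,
        7.06183855e-03, -1.61405947e-04]), 'eef_pos': array([0.20694253, 0.64195317, 0.22559632]), 'ee_rot': array([ 3.13987222e+00, -1.47627393e-04, -3.11939308e-01]), 'force': array([-0.05887049,  0.29196024,  0.47618005]), 'moment': array([-0.07517259, -0.03454028,  0.00455571]), 'gripper_force': 0.0, 'width': 0.08762725199250518}
scene [0.998 0.326 0.986]
chip0 0.5 322 221 [0.568 0.041 0.045]
chip0 0.49 313 234 [0.611 0.039 0.033]
chip0 0.37 314 234 [0.611 0.042 0.036]
flask_bulb 0.86 284 133 [ 0.388 -0.225  0.085]
flask_bulb 0.69 290 225 [ 0.628 -0.029  0.043]
flask_bulb 0.16 357 248 [0.583 0.166 0.041]
scraper_mid 0.7 360 248 [0.59  0.177 0.068]
scraper_mid 0.61 415 228 [0.449 0.272 0.06 ]
ring 0.95 354 247 [0.597 0.163 0.069]
station 0.81 316 234 [0.606 0.046 0.032]
stand 0.48 288 151 [ 0.404 -0.203  0.027]
petri_dish 0.94 335 177 [ 0.402 -0.021  0.019]
jar 0.83 191 157 [ 0.615 -0.419  0.064]
amber_bottle 0.97 456 302 [0.606 0.44  0.118]
amber_bottle 0.35 284 135 [ 0.392 -0.223  0.08 ]
side [0.386 0.757 0.919]
chip0 0.44 298 219 [0.57  0.05  0.034]
chip0 0.4 306 196 [ 0.565 -0.055  0.028]
flask_bulb 0.71 367 161 [ 0.381 -0.213  0.071]
scraper_mid 0.98 334 288 [0.426 0.278 0.056]
ring 0.76 273 250 [0.606 0.204 0.078]
ring 0.45 286 223 [0.603 0.07  0.031]
station 0.83 290 223 [0.591 0.067 0.03 ]
station 0.16 251 344 [0.582 0.474 0.114]
stand 0.68 362 172 [ 0.393 -0.205  0.024]
petri_dish 0.63 273 248 [0.619 0.168 0.034]
petri_dish 0.56 356 217 [ 0.394 -0.004  0.015]
jar 0.61 317 122 [ 0.591 -0.419  0.061]
amber_bottle 0.67 255 345 [0.573 0.475 0.113]
```

Run:
```python
import cv2
a=cv2.imread("pics/scene0.png")[90:340,160:500]
b=cv2.imread("pics/side0.png")[90:340,160:500]
cv2.imwrite("pics/c0.png",cv2.resize(a,(800,588)))
cv2.imwrite("pics/c1.png",cv2.resize(b,(800,588)))
```

```text
(no output)
```

View pics/c0.png

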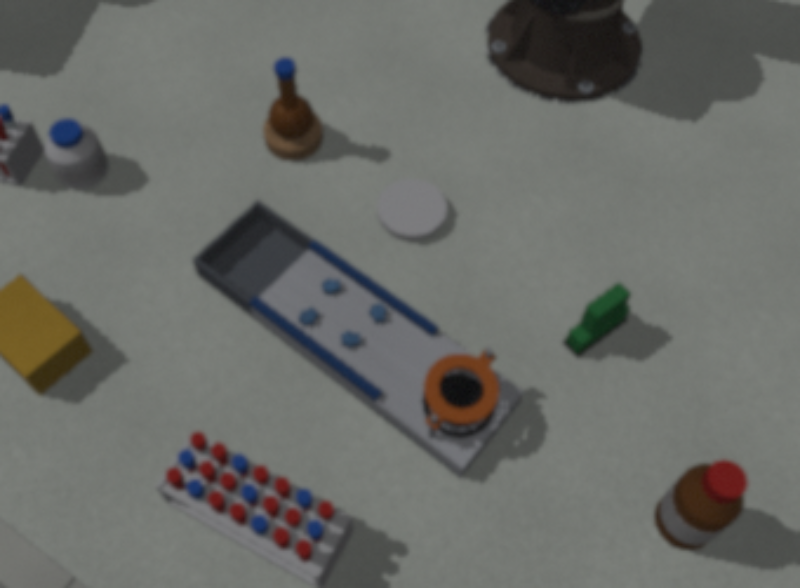

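View pics/c1.png

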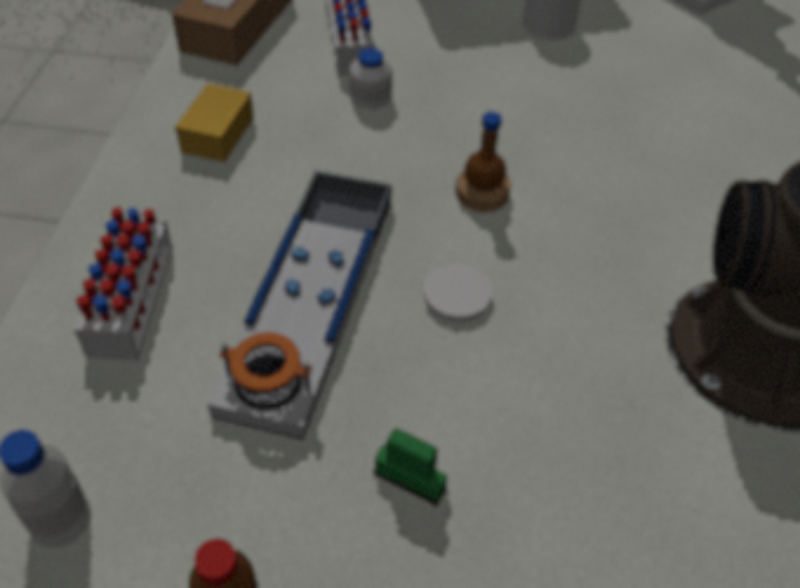

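The scene view (crop) shows the tray at (250,250), four chips around (340,310), the orange ring at (460,390), the scraper at (600,320), the flask at (290,115) and the petri dish at (412,208). The side view agrees with it. Next I fit the geometry by colour.

Run:
```python
from h import *
def fitc(p):
    A=np.c_[2*p,np.ones(len(p))];s=np.linalg.lstsq(A,(p**2).sum(1),rcond=None)[0];return s[:2],np.sqrt(s[2]+s[:2]@s[:2])
for n in ["scene","side"]:
    im=cv2.imread(f"pics/{n}0.png");X=np.load(f"{n}0.npy");h=cv2.cvtColor(im,cv2.COLOR_BGR2HSV)
    H,S,V=[h[...,i].astype(int) for i in range(3)]
    def sel(m,lo,hi): 
        m=m&np.all((X>lo)&(X<hi),axis=2);return X[m],m
    print(n, "bench z",np.nanmedian(X[(abs(X[...,0]-.35)<.03)&(abs(X[...,1]-.12)<.05)][:,2]))
    o,m=sel((H<16)&(S>150)&(V>90),[.5,.08,.06],[.7,.3,.1]); 
    z=np.median(o[:,2]);o=o[abs(o[:,2]-z)<.006]; c,wh,a=cv2.minAreaRect((o[:,:2]*1000).astype(np.float32)); print("ring",len(o),z,np.round(o[:,:2].mean(0),4),c,wh,a)
    hull=cv2.convexHull((o[:,:2]*1000).astype(np.float32))[:,0]; print(" circ",fitc(hull))
    g,m=sel((H>45)&(H<85)&(S>90),[.35,.2,.005],[.55,.36,.12])
    t=g[g[:,2]>.075]; print("green",len(g),g[:,2].max(),"top",len(t),t.mean(0),cv2.minAreaRect((t[:,:2]*1000).astype(np.float32)))
    print(" all",cv2.minAreaRect((g[:,:2]*1000).astype(np.float32)))
    b,m=sel((H>95)&(H<125)&(S>90),[.45,-.15,.02],[.75,.2,.06])
    nl,L,st,ce=cv2.connectedComponentsWithStats(m.astype(np.uint8))
    for i in range(1,nl):
        if st[i,4]>8:
            p=X[L==i]; vx=cv2.fitLine((p[:,:2]).astype(np.float32),cv2.DIST_HUBER,0,.01,.01).ravel()
            print(" blue",st[i,4],np.round(p.mean(0),4),np.round(vx[:2],3),"ang",np.degrees(np.arctan2(vx[1],vx[0])).round(1),np.round(ce[i]))
    f,m=sel((S>60),[.3,-.3,.1],[.5,-.12,.17]); print("neck/stopper",len(f),f.mean(0) if len(f) else 0, f[:,2].max() if len(f) else 0)
    f,m=sel((H<25)&(S>90),[.3,-.3,.03],[.5,-.12,.17])
    if len(f)>10:
        from scipy.optimize import least_squares
        f=f[f[:,2]<.075]; r=least_squares(lambda c:np.linalg.norm(f-c,axis=1)-.032,[.39,-.21,.048],loss='soft_l1',f_scale=.002);print("bulb",len(f),r.x)
    f,m=sel((H>95)&(H<125)&(S>90),[.3,-.3,.1],[.5,-.12,.17]);print("stopper",len(f),f.mean(0) if len(f) else 0)
    f,m=sel(S<60,[.3,-.1,.012],[.47,.05,.03]);print("petri",len(f),f.mean(0),cv2.minAreaRect((f[:,:2]*1000).astype(np.float32)))
```

```text
scene bench z 0.0014345987388975439
ring 408 0.07719828869905465 [0.6181 0.1801] (618.1812133789062, 179.93475341796875) (77.26718139648438, 78.39533996582031) 37.77186965942383
 circ (array([615.27617402, 179.32053194]), np.float64(40.62845123840122))
green 344 0.0895383331299902 top 141 [0.43338577 0.26703396 0.08402573] ((430.7427978515625, 267.0870666503906), (20.622264862060547, 53.74452590942383), 69.6664047241211)
 all ((435.57000732421875, 266.2908020019531), (22.66541290283203, 73.84544372558594), 69.17396545410156)
 blue 207 [0.5475 0.0125 0.0426] [0.094 0.996] ang 84.6 [318. 212.]
 blue 23 [ 0.5752 -0.0301  0.0421] [ 0.588 -0.809] ang -54.0 [300. 211.]
 blue 271 [0.6545 0.0026 0.0419] [0.086 0.996] ang 85.1 [294. 238.]
 blue 25 [0.5736 0.0383 0.0429] [0.591 0.806] ang 53.7 [320. 222.]
 blue 24 [ 0.6257 -0.0287  0.0423] [0.97  0.243] ang 14.1 [290. 224.]
 blue 27 [0.6221 0.031  0.0423] [0.157 0.988] ang 81.0 [308. 234.]
neck/stopper 101 [ 0.39129231 -0.22924072  0.1350357 ] 0.15308393269714227
bulb 200 [ 0.38443414 -0.23362833  0.04862203]
stopper 58 [ 0.38991082 -0.2298254
[... 733 characters left out ...]
3 0.996] ang 84.7 [276. 204.]
 blue 175 [0.5422 0.0137 0.04  ] [0.1   0.995] ang 84.3 [309. 211.]
 blue 18 [ 0.6218 -0.0275  0.0402] [ 0.807 -0.591] ang -36.2 [287. 198.]
 blue 16 [ 0.5707 -0.0285  0.0401] [ 0.376 -0.926] ang -67.9 [303. 199.]
 blue 20 [0.6172 0.0338 0.0408] [ 0.568 -0.823] ang -55.4 [284. 212.]
 blue 21 [0.57   0.0411 0.0402] [0.899 0.438] ang 26.0 [298. 216.]
neck/stopper 91 [ 0.38466405 -0.22440189  0.13329026] 0.15094310099170702
bulb 192 [ 0.38512156 -0.23275289  0.04684682]
stopper 43 [ 0.38433977 -0.22638259  0.14596977]
petri 529 [ 0.40195349 -0.01852341  0.01610494] ((402.02667236328125, -19.167930603027344), (90.2683334350586, 95.82925415039062), 4.559094429016113)
```

Run:
```python
from h import *
for n in ["scene","side"]:
    im=cv2.imread(f"pics/{n}0.png");X=np.load(f"{n}0.npy");h=cv2.cvtColor(im,cv2.COLOR_BGR2HSV)
    m=(h[...,0]>45)&(h[...,0]<85)&(h[...,1]>90)&np.all((X>[.35,.2,.078])&(X<[.55,.36,.12]),axis=2)
    v=cv2.fitLine(X[m][:,:2].astype(np.float32),cv2.DIST_L2,0,.01,.01).ravel();print(np.degrees(np.arctan2(v[1],v[0])))
print(rel([.429,.268,.2]))
P=camera_params("wrist");s=arm.get_state();R=Ro.from_euler('xyz',s["ee_rot"]).as_matrix()
print("cam in tool",R.T@(-np.array(P["R"]).T@P["t"]-s["eef_pos"]),(np.array(P["R"])@R).round(2))
```

```text
-18.70256
-19.838324
[326.0827334  288.28345143  26.57766316]
cam in tool [ 0.07653183 -0.00052632 -0.15764556] [[-0.    1.    0.  ]
 [-0.96 -0.   -0.29]
 [-0.29 -0.    0.96]]
```

```bash
python3 -m jog '[[[100,90,8,0,0,0,87],[200,180,15,0,0,0.01,87],[326,288,20,0,0,0.025,87],[326,288,20,0,0,0.025,87],[326,288,20,0,0,0.025,87],[326,288,20,0,0,0.025,87],[326,288,20,0,0,0.025,87],[326,288,20,0,0,0.025,87],[326,288,20,0,0,0.025,87],[326,288,20,0,0,0.025,87]]]'
cat > m.py <<'E'
from h import *
def scr(zt,lo,hi):
    im,d,X,P=cloud("wrist");h=cv2.cvtColor(im,cv2.COLOR_BGR2HSV)
    m=(h[...,0]>45)&(h[...,0]<85)&(h[...,1]>90)
    p=X[m]; p=p[np.isfinite(p[:,2])]; t=p[p[:,2]>zt]
    if len(t)<20: print("few",len(t)); return im
    print("green",len(t),"zmed",np.median(t[:,2]),"ctr",t.mean(0)); r=cv2.minAreaRect((t[:,:2]*1000).astype(np.float32));print(r)
    v=cv2.fitLine(t[:,:2].astype(np.float32),cv2.DIST_L2,0,.01,.01).ravel();print(np.degrees(np.arctan2(v[1],v[0])))
    return im
E
python3 - <<'E'
from m import *
s=arm.get_state();print(s["eef_pos"],s["ee_rot"],s["q"])
im=scr(.079,0,0);cv2.imwrite("pics/w1.png",im)
E
```

```text
t: 2.25
eef_pos: [0.4287, 0.2693, 0.2067]
ee_rot: [-3.141, -0.0, -0.336]
force: [-0.7, 0.8, -1.1]
width: 0.0869
gripper_force: 0.0
[0.42871466 0.26927274 0.20667198] [-3.14128327e+00 -7.73171686e-05 -3.35554090e-01] [ 9.49366676e-01  9.42945032e-02 -3.83107946e-01 -1.47124856e-05
 -1.09307525e+00  2.85882335e-01]
green 1428 zmed 0.08434762031017097 ctr [0.42730107 0.26638876 0.08425435]
((426.3464050292969, 266.83770751953125), (19.885412216186523, 53.35376739501953), 70.35459899902344)
-19.368082
```

View pics/w1.png

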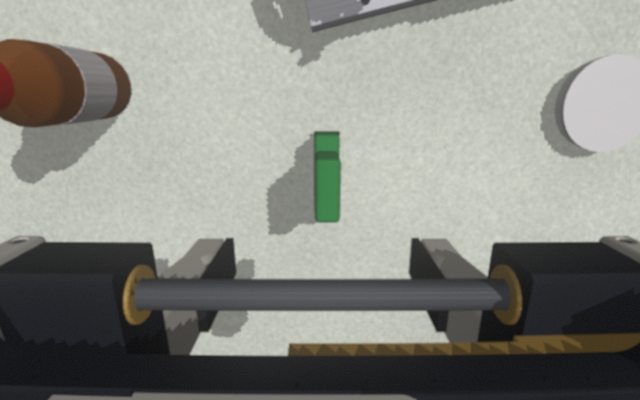

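```bash
python3 -m jog '[[[-1,3,50,0,0,0.005,87],[-1,3,100,0,0,0.005,87],[-1,3,140,0,0,0.005,87],[-1,3,162,0,0,0.005,87],[-1,3,162,0,0,0.005,87],[-1,3,162,0,0,0.005,15],[-1,3,162,0,0,0.005,15],[-1,3,162,0,0,0.005,15],[-1,3,162,0,0,0.005,15],[-1,3,162,0,0,0.005,15],[-1,3,162,0,0,0.005,15],[-1,3,162,0,0,0.005,15]]]' 40
python3 - <<'E'
from h import *
s=arm.get_state();print(s["eef_pos"],s["ee_rot"],s["force"],s["width"],s["gripper_force"])
E
```

```text
t: 3.8
eef_pos: [0.4271, 0.2658, 0.0445]
ee_rot: [3.142, 0.0, -0.342]
force: [1.2, -0.5, 0.8]
width: 0.0226
gripper_force: 0.0
[0.42708998 0.265783   0.04453696] [ 3.14153325e+00  1.17176091e-05 -3.41889363e-01] [ 1.17420829 -0.53921006  0.76777672] 0.022594734352034292 0.0
```

```bash
python3 -m jog '[[[0,0,0,0,0,0,15],[0,0,0,0,0,0,15],[0,0,-30,0,0,0,15],[0,0,-70,0,0,0,15],[0,0,-120,0,0,0,15],[50,25,-120,0,0,-0.1,15],[100,50,-120,0,0,-0.2,15],[150,70,-120,0,0,-0.25,15],[200,90,-120,0,0,-0.25,15],[228,103,-120,0,0,-0.25,15],[228,103,-120,0,0,-0.25,15],[228,103,-120,0,0,-0.25,15],[228,103,-120,0,0,-0.25,15]]]' 40
python3 - <<'E'
from m import *
s=arm.get_state();print(s["eef_pos"],s["ee_rot"],s["force"],s["width"],s["gripper_force"])
im,d,X,P=cloud("wrist");cv2.imwrite("pics/w2.png",im);np.save("w2.npy",X)
E
```

```text
t: 5.42
eef_pos: [0.6068, 0.0931, 0.1647]
ee_rot: [-3.141, 0.0, -0.091]
force: [0.6, 0.7, -2.3]
width: 0.0219
gripper_force: 40.0
[0.60678289 0.09305374 0.16465648] [-3.14145681e+00  7.24833663e-05 -9.07830984e-02] [ 0.6069151   0.67790423 -2.2815115 ] 0.021880455114640443 39.993494153022766
```

View pics/w2.png

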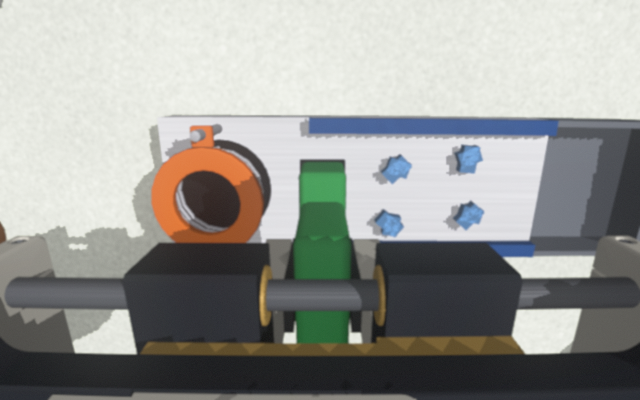

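The wrist view shows the ring at (208,200), the far rail at row 127, the near rail at row 249 and the chips at (395,168), (467,158), (388,222) and (467,214). Next I fit the station from this view.

Run:
```python
from h import *
im=cv2.imread("pics/w2.png");X=np.load("w2.npy");h=cv2.cvtColor(im,cv2.COLOR_BGR2HSV)
H,S,V=[h[...,i].astype(int) for i in range(3)]
m=(H>95)&(H<125)&(S>90)&(X[...,2]>.03)&(X[...,2]<.05)
nl,L,st,ce=cv2.connectedComponentsWithStats(m.astype(np.uint8))
for i in range(1,nl):
    if st[i,4]>60:
        p=X[L==i];v=cv2.fitLine(p[:,:2].astype(np.float32),cv2.DIST_HUBER,0,.01,.01).ravel();y=p[:,:2]@[.0924,.9957];x=p[:,:2]@[.9957,-.0924]
        print(st[i,4],ce[i].round(),p.mean(0).round(4),np.degrees(np.arctan2(v[1],v[0])).round(1),"s-along",y.min().round(4),y.max().round(4),"across",x.min().round(4),x.max().round(4))
o=X[(H<16)&(S>150)&(V>90)&(abs(X[...,2]-.077)<.006)]; c=cv2.convexHull((o[:,:2]*1000).astype(np.float32)); print(np.median(o[:,2]),cv2.minEnclosingCircle(c),o.mean(0))
# deck edge & deck height
dk=X[150:200,350:540].reshape(-1,3);dk=dk[(S[150:200,350:540].ravel()<40)&(abs(dk[:,2]-.032)<.008)];print("deck z",np.median(dk[:,2]),"edge along",np.percentile(dk[:,:2]@[.0924,.9957],[.5,2]))
g=X[(H>45)&(H<85)&(S>90)];g=g[(g[:,2]>.08)&(g[:,2]<.17)];print("scr z pct",np.percentile(g[:,2],[2,50,98]))
g=g[(g[:,2]>.105)&(g[:,2]<.125)&True]; print(np.percentile(g[:,:2]@[.9957,-.0924],[1,99]),len(g))
```

```text
3586 [435. 126.] [ 6.502e-01 -3.000e-04  4.140e-02] 84.5 s-along -0.0412 0.1595 across 0.641 0.6535
445 [469. 158.] [ 0.6214 -0.028   0.0404] -15.0 s-along 0.0195 0.0385 across 0.6101 0.6316
429 [396. 169.] [0.6182 0.0317 0.0405] -60.0 s-along 0.0775 0.0995 across 0.6014 0.6224
390 [469. 216.] [ 0.5713 -0.0299  0.0404] -52.9 s-along 0.012 0.033 across 0.5602 0.5814
413 [389. 224.] [0.5703 0.0394 0.0402] 40.8 s-along 0.0812 0.103 across 0.5532 0.575
561 [513. 248.] [ 0.5368 -0.0701  0.0406] 80.5 s-along -0.0395 0.003 across 0.5335 0.5459
0.07649904983694313 ((622.0597534179688, 178.8421630859375), 47.4698486328125) [0.62077425 0.17859331 0.07641138]
deck z 0.03142800169486507 edge along [-0.03763226 -0.03451309]
scr z pct [0.13425903 0.15534262 0.16865053]Traceback (most recent call last):
  File "<stdin>", line 14, in <module>
    return _quantile_unchecked(
        a, q, axis, out, overwrite_input, method, keepdims, weights)
    return _ureduce(a,
                    func=_quantile_ureduce_func,
    ...<5 lines>...
                    overwrite_input=overwrite_input,
                    method=method)
    r = func(a, **kwargs)
    result = _quantile(arr,
                       quantiles=q,
    ...<2 lines>...
                       out=out,
                       weights=wgt)
    slices_having_nans = np.isnan(arr[-1, ...])
                                  ~~~^^^^^^^^^
IndexError: index -1 is out of bounds for axis 0 with size 0
```

```bash
python3 -m jog '[[[0,0,40,0,0,0.005,15],[0,0,70,0,0,0.005,15],[0,0,82,0,0,0.005,15],[0,0,86,0,0,0.005,15],[0,0,86,0,0,0.005,15],[0,0,86,0,0,0.005,15]]]' 40
```

```text
t: 6.22
eef_pos: [0.6081, 0.0927, 0.0798]
ee_rot: [-3.141, -0.002, -0.097]
force: [0.6, 0.9, -1.3]
width: 0.0216
gripper_force: 40.0
```

```bash
python3 -m jog '[[[-1,4,2,0,0,0,15],[-1,14,2,0,0,0,15],[-1,26,2,0,0,0,15],[-1,38,2,0,0,0,15],[-1,50,2,0,0,0,15],[-1,62,2,0,0,0,15],[-1,74,2,0,0,0,15],[-1,86,2,0,0,0,15],[-1,98,2,0,0,0,15],[-1,108,2,0,0,0,15]]]' 40
python3 - <<'E'
from h import *
im,d=grab_frame("scene");im2,_=grab_frame("side");cv2.imwrite("pics/c3.png",np.hstack([cv2.resize(im[150:300,230:400],None,fx=2.3,fy=2.3),cv2.resize(im2[150:300,210:380],None,fx=2.3,fy=2.3)]))
E
```

```text
t: 7.48
eef_pos: [0.5959, -0.0158, 0.0766]
ee_rot: [-3.142, -0.0, -0.097]
force: [0.3, 0.8, -1.2]
width: 0.0219
gripper_force: 40.0
```

View pics/c3.png

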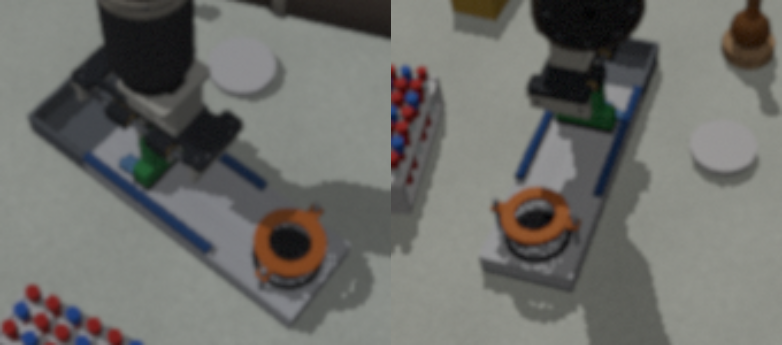

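The scraper is mid-lane with the chips ahead of it, and no chips are left behind. I'll continue the sweep past the edge.

```bash
python3 -m jog '[[[0,8,0,0,0,0,15],[0,20,0,0,0,0,15],[0,32,0,0,0,0,15],[0,44,0,0,0,0,15],[0,56,0,0,0,0,15],[0,68,0,0,0,0,15],[0,78,0,0,0,0,15],[0,86,0,0,0,0,15],[0,90,0,0,0,0,15],[0,90,0,0,0,0,15],[0,90,0,0,0,0,15]]]' 40
python3 -m jog '[[[0,0,-20,0,0,0,15],[0,0,-60,0,0,0,15],[0,-50,-100,0,0,0,15],[0,-110,-110,0,0,0,15],[0,-110,-110,0,0,0,15],[0,-110,-110,0,0,0,15]]]' 40
python3 - <<'E'
from h import *
im2,_=grab_frame("side");w,_=grab_frame("wrist");cv2.imwrite("pics/c4.png",np.hstack([cv2.resize(im2[140:300,210:380],(400,376)),cv2.resize(w[:,240:],(400,400))[:376]]))
E
```

```text
t: 8.95
eef_pos: [0.5873, -0.1044, 0.0766]
ee_rot: [-3.142, 0.0, -0.097]
force: [0.8, 0.2, -1.0]
width: 0.022
gripper_force: 40.0
t: 9.7
eef_pos: [0.5975, 0.0054, 0.1863]
ee_rot: [3.141, 0.001, -0.095]
force: [-0.4, -0.0, -1.4]
width: 0.0216
gripper_force: 40.0
```

View pics/c4.png

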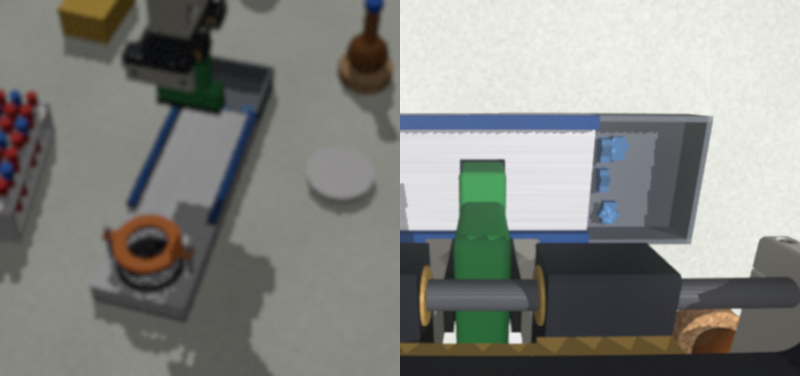

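The deck is clear. Blue blobs show in the tray in the crop at (613,150), (604,180) and (608,212). I'll check their heights and that all four are there.

Run:
```python
from h import *
im,d,X,P=cloud("wrist");h=cv2.cvtColor(im,cv2.COLOR_BGR2HSV)
H,S=h[...,0],h[...,1]
m=(H>95)&(H<125)&(S>90)&(X[...,2]<.036)&(X[...,2]>0)
nl,L,st,ce=cv2.connectedComponentsWithStats(m.astype(np.uint8))
for i in range(1,nl):
    if st[i,4]>30:
        p=X[L==i];q=p[:,:2]-[.598,.0053];print(st[i],p.mean(0).round(3),"z",np.percentile(p[:,2],[2,50,98]).round(4),"along",(q@[.0958,.9954]).min().round(3),(q@[.0958,.9954]).max().round(3),"across",(q@[.9954,-.0958]).min().round(3),(q@[.9954,-.0958]).max().round(3))
cv2.imwrite("pics/w5.png",cv2.resize(im[110:250,460:580],None,fx=4,fy=4))
s=arm.get_state();print(s["eef_pos"],s["ee_rot"],rel([.427,.266,.16]))
```

```text
[439 137  30  26 582] [ 0.612 -0.12   0.016] z [0.0126 0.0152 0.0224] along -0.138 -0.11 across 0.013 0.037
[437 167  13  25 228] [ 0.583 -0.11   0.019] z [0.01   0.0188 0.0231] along -0.121 -0.111 across -0.015 0.006
[438 201  21  23 352] [ 0.548 -0.116  0.014] z [0.0097 0.0143 0.0159] along -0.136 -0.116 across -0.05 -0.028
[392 231  34   2  35] [ 0.54  -0.072  0.035] z [0.0332 0.0346 0.0359] along -0.098 -0.067 across -0.051 -0.05
[0.59743532 0.00396717 0.18603312] [ 3.14110178e+00  1.02051039e-03 -9.77378880e-02] [-195.16502086 -244.16363646   26.11244952]
```

View pics/w5.png

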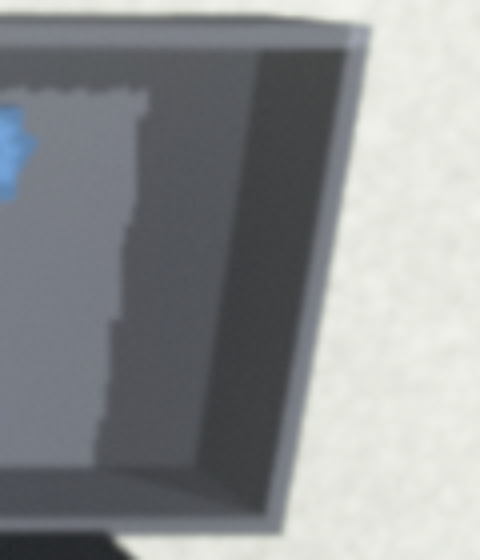

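All the chips are below deck level, with one pair overlapping. I'll confirm with a fixed camera later. Next I return the scraper to its old spot.

```bash
python3 -m jog '[[[-40,-50,0,0,0,0.06,15],[-80,-100,0,0,0,0.12,15],[-120,-150,0,0,0,0.18,15],[-160,-200,0,0,0,0.245,15],[-195,-244,0,0,0,0.245,15],[-195,-244,0,0,0,0.245,15],[-195,-244,40,0,0,0.245,15],[-195,-244,80,0,0,0.245,15],[-195,-244,115,0,0,0.245,15],[-195,-244,132,0,0,0.245,15],[-195,-244,138,0,0,0.245,15],[-195,-244,138,0,0,0.245,15],[-195,-244,138,0,0,0.245,15]]]' 40
```

```text
t: 11.48
eef_pos: [0.428, 0.2668, 0.0494]
ee_rot: [-3.14, -0.001, -0.342]
force: [0.3, -1.0, -0.7]
width: 0.0218
gripper_force: 40.0
```

```bash
python3 -m jog '[[[0,0,2,0,0,0,15],[0,0,3.5,0,0,0,15],[0,0,4.5,0,0,0,15],[0,0,4.5,0,0,0,15]]]' 40
```

```text
t: 11.98
eef_pos: [0.4274, 0.2667, 0.0445]
ee_rot: [-3.141, -0.0, -0.341]
force: [-1.6, -0.4, 3.6]
width: 0.0219
gripper_force: 40.0
```

```bash
python3 -m jog '[[[0,0,-0.5,0,0,0,40],[0,0,-0.5,0,0,0,87],[0,0,-0.5,0,0,0,87],[0,0,-0.5,0,0,0,87],[0,0,-0.5,0,0,0,87],[0,0,-40,0,0,0,87],[0,0,-100,0,0,0,87],[0,0,-160,0,0,0,87],[0,0,-190,0,0,0,87],[0,50,-190,0,0,-0.1,87],[20,110,-190,0,0,-0.2,87],[50,170,-190,0,0,-0.24,87],[70,230,-190,0,0,-0.24,87],[90,290,-190,0,0,-0.24,87],[110,350,-190,0,0,-0.24,87],[120,410,-190,0,0,-0.24,87],[126,460,-190,0,0,-0.24,87],[126,481,-190,0,0,-0.24,87],[126,481,-190,0,0,-0.24,87],[126,481,-190,0,0,-0.24,87]]]'
python3 - <<'E'
from h import *
s=arm.get_state();print(s["eef_pos"],s["ee_rot"],s["q"],s["width"])
im,d,X,P=cloud("wrist");h=cv2.cvtColor(im,cv2.COLOR_BGR2HSV);np.save("w6.npy",X)
H,S=h[...,0].astype(int),h[...,1].astype(int)
b=X[(H>95)&(H<125)&(S>90)&(X[...,2]>.12)];print("stopper",len(b),b.mean(0),b[:,2].max());t=b[b[:,2]>.144];print("top",len(t),t.mean(0),cv2.minAreaRect((t[:,:2]*1000).astype(np.float32)))
from scipy.optimize import least_squares
f=X[(H<25)&(S>90)&(X[...,2]>.05)&(X[...,2]<.08)];f=f[np.linalg.norm(f[:,:2]-[.385,-.23],axis=1)<.05]
if len(f)>20: print("bulb",len(f),least_squares(lambda c:np.linalg.norm(f-c,axis=1)-.032,[.385,-.23,.048],loss='soft_l1',f_scale=.002).x)
sc,_=grab_frame("scene");sd,_=grab_frame("side")
cv2.imwrite("pics/c6.png",np.vstack([np.hstack([cv2.resize(sc[150:300,250:450],(400,300)),cv2.resize(sd[150:300,230:400],(400,300))]),np.hstack([cv2.resize(im,(400,250)),cv2.resize(sc[170:230,260:320],(400,250))])]))
E
```

```text
t: 14.48
eef_pos: [0.3849, -0.2286, 0.234]
ee_rot: [-3.141, -0.0, -0.102]
force: [-0.3, 0.1, 0.6]
width: 0.0871
gripper_force: 0.0
[ 0.38485694 -0.228606    0.23403981] [-3.14147570e+00 -5.80162083e-05 -1.02076592e-01] [-9.33016586e-02 -3.20977921e-02 -4.49616887e-01 -1.27391022e-04
 -1.15321819e+00  1.56207306e+00] 0.08710508218656766
stopper 1160 [ 0.38551626 -0.23220967  0.14794317] 0.33351096695697235
top 1095 [ 0.38490835 -0.23224008  0.14839684] ((386.2095947265625, -256.6920166015625), (27.26369285583496, 76.81794738769531), 4.88726806640625)
bulb 2058 [ 0.38313061 -0.23229236  0.04722394]
```

View pics/c6.png

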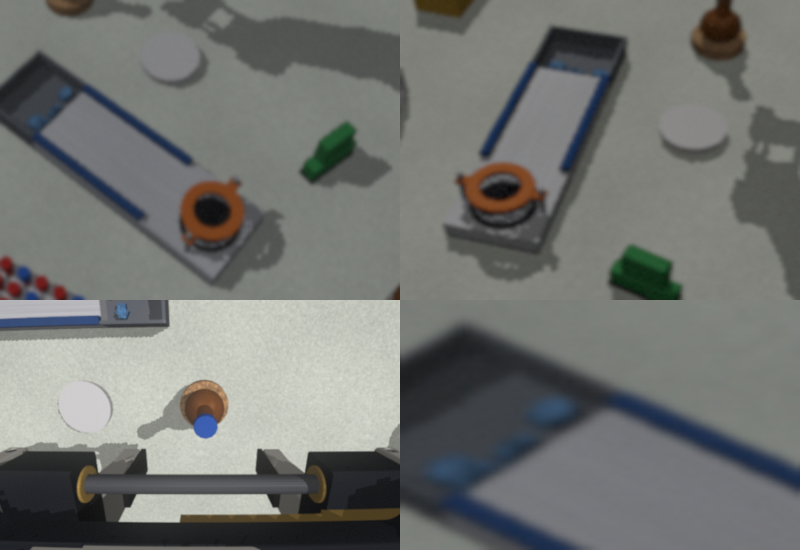

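The tray holds the chips, the deck is bare and the scraper stands at its old spot. The flask is under the gripper, with the stopper at (205,427) in the wrist tile. I'll grip it now.

```bash
python3 -m jog '[[[0,3.5,0,0,0,0,87],[0,3.5,40,0,0,0,87],[0,3.5,80,0,0,0,87],[0,3.5,115,0,0,0,87],[0,3.5,136,0,0,0,87],[0,3.5,146,0,0,0,87],[0,3.5,146,0,0,0,87],[0,3.5,146,0,0,0,18],[0,3.5,146,0,0,0,18],[0,3.5,146,0,0,0,18],[0,3.5,146,0,0,0,18],[0,3.5,146,0,0,0,18],[0,3.5,146,0,0,0,18],[0,3.5,146,0,0,0,18],[0,3.5,146,0,0,0,18],[0,3.5,146,0,0,0,18]]]' 45
```

```text
t: 16.62
eef_pos: [0.3845, -0.2324, 0.0881]
ee_rot: [3.141, 0.0, -0.102]
force: [-0.4, -0.6, 1.1]
width: 0.0236
gripper_force: 45.5
```

```bash
python3 -m jog '[[[0,0,-15,0,0,0,18],[0,0,-50,0,0,0,18],[0,0,-95,0,0,0,18],[0,0,-120,0,0,0,18],[20,-45,-120,0,0,0,18],[40,-95,-120,0,0,0,18],[62,-145,-120,0,0,0,18],[84,-195,-120,0,0,0,18],[106,-245,-120,0,0,0,18],[128,-295,-120,0,0,0,18],[150,-345,-120,0,0,0,18],[170,-395,-120,0,0,0,18],[182,-422,-120,0,0,0,18],[187,-434,-120,0,0,0,18],[187,-434,-120,0,0,0,18],[187,-434,-120,0,0,0,18],[187,-434,-120,0,0,0,18]]]'
python3 - <<'E'
from h import *
s=arm.get_state();print(s["eef_pos"],s["ee_rot"],s["force"])
im,d,X,P=cloud("wrist");h=cv2.cvtColor(im,cv2.COLOR_BGR2HSV);cv2.imwrite("pics/w7.png",im)
H,S,V=[h[...,i].astype(int) for i in range(3)]
def c(p):
    from scipy.optimize import least_squares
    return 
for n in ["wrist","scene","side"]:
    if n!="wrist":
        im,d,X,P=cloud(n);h=cv2.cvtColor(im,cv2.COLOR_BGR2HSV);H,S,V=[h[...,i].astype(int) for i in range(3)]
        cv2.imwrite(f"pics/{n}7.png",im)
    o=X[(H<16)&(S>165)&(V>100)&(abs(X[...,2]-.077)<.005)]
    # fit outer radius 42 edge via hull points, tabs (along station x) excluded
    from scipy.optimize import least_squares
    if len(o)>50:
        hu=cv2.convexHull((o[:,:2]).astype(np.float32))[:,0]
        print(n,len(o),np.median(o[:,2]),o.mean(0),least_squares(lambda c:np.linalg.norm(hu-c[:2],axis=1)-c[2],[.615,.18,.041],loss='soft_l1',f_scale=.001).x)
    f=X[(H<25)&(S>90)&(X[...,2]>.14)&(X[...,2]<.2)];f=f[np.linalg.norm(f[:,:2]-[.615,.18],axis=1)<.05]
    if len(f)>20: print(" bulb",len(f),least_squares(lambda c:np.linalg.norm(f-c,axis=1)-.032,[.615,.18,.168],loss='soft_l1',f_scale=.002).x)
E
```

```text
t: 18.75
eef_pos: [0.6143, 0.1795, 0.2085]
ee_rot: [-3.141, -0.0, -0.103]
force: [-0.8, 0.6, -1.3]
width: 0.0235
gripper_force: 45.6
[0.6143275  0.17946416 0.20852042] [-3.14128947e+00 -3.13854883e-04 -1.02715707e-01] [-0.76608118  0.55525967 -1.33897713]
wrist 2481 0.07650390952103112 [0.63541751 0.17786689 0.07647583] [0.62544695 0.17862032 0.04157085]
 bulb 5165 [0.61302913 0.18035782 0.16789773]
scene 283 0.07711749951884782 [0.63039812 0.18382205 0.07700148] [0.61875712 0.17986716 0.03843434]
 bulb 347 [0.61581416 0.17994937 0.16942492]
side 288 0.07666604515279371 [0.61383785 0.18589048 0.07670815] [0.61424423 0.1816547  0.03914056]
 bulb 262 [0.61525388 0.17951359 0.1678938 ]
```

View pics/w7.png

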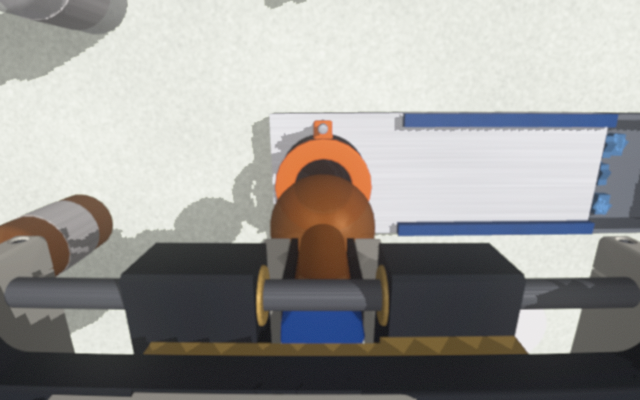

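Run:
```python
from h import *
from scipy.optimize import least_squares
u=np.array([.9954,-.0958])
for n,a in [("w2","w2"),("scene0","scene0"),("side0","side0")]:
    im=cv2.imread(f"pics/{n}.png");X=np.load(a+".npy");h=cv2.cvtColor(im,cv2.COLOR_BGR2HSV);H,S,V=[h[...,i].astype(int) for i in range(3)]
    o=X[(H<16)&(S>165)&(V>90)&(abs(X[...,2]-.077)<.005)][:,:2]
    o=o[np.linalg.norm(o-[.615,.18],axis=1)<.06]; o=o[abs((o-[.615,.18])@u)<.041]
    def f(c):
        r=np.linalg.norm(o-c,axis=1);return np.maximum(0,r-.040)+np.maximum(0,.026-r)
    print(n,len(o),least_squares(f,[.615,.18],loss='soft_l1',f_scale=.001,diff_step=1e-4).x)
```

```text
w2 5127 [0.61397283 0.17931126]
scene0 375 [0.6161377  0.17924808]
side0 292 [0.61460519 0.17971616]
```

Ring and flask axes agree to within 1 mm. Lowering now.

```bash
python3 -m jog '[[[0,0,25,0,0,0,18],[0,0,50,0,0,0,18],[0,0,64,0,0,0,18],[0,0,70,0,0,0,18],[0,0,74,0,0,0,18],[0,0,76,0,0,0,18],[0,0,76,0,0,0,18]]]' 60
```

```text
t: 19.77
eef_pos: [0.6147, 0.1803, 0.1327]
ee_rot: [-3.142, -0.0, -0.102]
force: [-2.5, -2.7, 4.2]
width: 0.0226
gripper_force: 60.5
```

```bash
python3 -m jog '[[[-0.5,0.5,2,0,0,0,18],[-0.5,0.5,5,0,0,0,18],[-0.5,0.5,8,0,0,0,18],[-0.5,0.5,11,0,0,0,18],[-0.5,0.5,13.5,0,0,0,18],[-0.5,0.5,15,0,0,0,18],[-0.5,0.5,15,0,0,0,18]]]' 60
```

```text
t: 20.65
eef_pos: [0.6147, 0.1802, 0.1181]
ee_rot: [-3.141, -0.002, -0.101]
force: [-2.0, -2.1, 9.2]
width: 0.023
gripper_force: 60.4
```

```bash
python3 -m jog '[[[0,0,1,0,0,0,18],[0,0,2,0,0,0,18],[0,0,2,0,0,0,18],[0,0,2,0,0,0,18]]]' 60
```

```text
t: 21.15
eef_pos: [0.6149, 0.1801, 0.1169]
ee_rot: [-3.141, -0.002, -0.101]
force: [-3.7, -2.3, 13.4]
width: 0.0232
gripper_force: 60.6
```

```bash
python3 -m jog '[[[0,0,1,0,0,0,18],[0,0,1.5,0,0,0,18],[0,0,1.5,0,0,0,18],[0,0,1.5,0,0,0,18]]]' 60
python3 - <<'E'
from h import *
sc,_,X,_=cloud("scene");sd,_,Y,_=cloud("side")
for im,X in ((sc,X),(sd,Y)):
    h=cv2.cvtColor(im,cv2.COLOR_BGR2HSV);H,S,V=[h[...,i].astype(int) for i in range(3)]
    m=(H<14)&(S>165)&(V>90)&(np.linalg.norm(X[...,:2]-[.615,.18],axis=2)<.05)&(X[...,2]<.09)
    print(m.sum(),np.percentile(X[m][:,2],[25,50,75]))
cv2.imwrite("pics/c8.png",np.hstack([cv2.resize(sc[190:290,290:420],(400,308)),cv2.resize(sd[180:300,210:340],(400,308))]))
print(arm.get_state()["force"])
E
```

```text
t: 21.65
eef_pos: [0.6151, 0.1801, 0.1166]
ee_rot: [-3.141, -0.003, -0.101]
force: [-6.5, -3.5, 19.9]
width: 0.023
gripper_force: 60.5
170 [0.05582024 0.05681055 0.05793871]
141 [0.05559633 0.05646995 0.05766808]
[-6.68306685 -3.49984267 20.59390024]
```

View pics/c8.png

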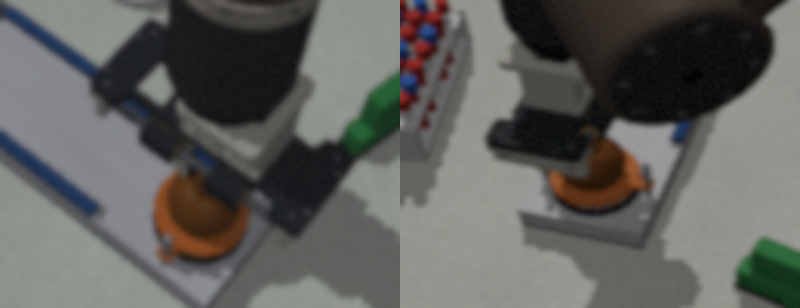

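The ring top reads 57 mm, which is fully down, the force rises steeply with almost no travel, and the bulb sits centred and upright. Handing in.

```bash
python3 -c "
from station import arm
print(arm.job_done())"
```

```text
the job is handed in; nothing more can be done
None
```

I handed the job in at about 22 s: the chips are in the tray (only three blobs could be told apart, one big enough to be two overlapping chips), the scraper stands back at its old spot, and the flask is still gripped with the ring held at its stop (ring top 57 mm, about 20 N).

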